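Set a rack-driven length stop off a measuring rod, play taken up

ROBOT

A 6-joint arm with a two-finger parallel gripper is mounted at the origin on a cart in front of the work surface, level with it; the furniture and walls round the work are solid. World frame = base frame: x ahead of the robot, y to its left, z up, the work surface at z = 0. Lengths are in m, angles in degrees, forces in N, time in s.
With the tool pointing down it reaches from about 0.3 to 0.85 m from the base axis. Payload 5.4 kg.
Tool frame: the origin (TCP) lies between the finger pads; the fingertips stand 14 mm ahead of it and the grasp point (between the pads) lies 5 mm behind it; z points along the fingers, y is the line along which they close (so a half turn about z gives the same grasp; the last joint's range is limited). The gripper opens to 85 mm and grips with 20 to 120 N. Pads are 22 mm wide; open, the fingers measure 114 mm over their backs; the gripper's body (76 mm by 85 mm) begins 54 mm behind the grasp point. The pads swing forward as they close: fully open they stand 13 mm farther back than shut.
Start: joints at [-77.069, 9.076, 91.501, -0, 79.423, -12.038], TCP at [0.243, -0.521, 0.245] pointing down, gripper open.
Joint ranges: [-166.64, 166.64], [-54.1, 131.32], [10.49, 154.53], [-73.88, 253.88], [9.74, 151.15], [-171.62, 171.62]. Speed limits (degrees/s): [147.25, 147.25, 180, 180, 180, 180].

INTERFACE

Orientations are given as a 3x3 rotation matrix whose columns are the frame's x, y, z axes.
In Python, from bench import manip, get_image, spotter gives the robot as it stands.
- The arm moves only by the tool jog_arm, never from a script. Its argument "rows" is one flat list of numbers, 7 for each row, row after row: the turn, a rotation vector about the tool's x, y, z in rad, then the shift along the tool's x, y, z in cm, then the gripper command: -1 is fully open, 1 is shut, values between are in proportion. In form: [ax, ay, az, x, y, z, fingers, ax, ay, az, x, y, z, fingers, ...]. A call has 1 to 5 rows; each row shifts and turns the commanded pose from where the row before left it, along the tool's axes as they then stand; what a row does not reach is not made up. A row lasts 1/12 s, in which the tool goes at most 41.7 mm and 7.16 degrees, less where a joint would pass 70% of its speed; a pose out of reach is approached as far as the arm can. A call is refused whole if a number of a shift passes 4.17 or a number of a turn 0.125, either way. A call with a gripper value outside its range is refused whole. The fingers move at their own pace and stop on an object; "squeeze" is the grip in N (left out, the last holds). Time passes only in rows, so rows that do not move let the fingers close. It gives the time, the measured TCP pose, the force, the opening and the grip force at its end, in the units of the state.
- manip.get_state(): the state, without advancing time (a new reading comes with each control period).
- get_image(name): name is "scene" or "side" or "wrist"; returns a dict with "pixels" (480x640x3 uint8, blue, green, red), "range_z" (480x640 float32, m along the optical axis (not along the pixel's ray), 0 where there is no reading), "vertical_fov" (degrees; the focal length in pixels is half the picture's height over the tangent of half this angle, whatever the lens; pixels are square), "cx", "cy" (the principal point, pixels), "world_to_cam" (4x4, takes a point from world to camera coordinates). Camera axes: x right, y down, z forward; pixel columns grow to the right and rows downward; lengths in m; the calibration is good to about 2 mm. A picture is of the moment at which its call begins.
- manip.hand_in(): hands the job in; it is judged then, once.
Trained networks look in a picture, given as the dict that the camera call returned (one of the last four; its "shot" number tells which), for a name from the list of things; names that differ only in an ending like _2 or _b are one class to them, and where a whole thing is asked for, a point or a joint stands for the part that bears it (a point fixed in the world has none). Each returns a list of dicts, best first, with "score" (0 to 1); they miss things now and then, are a little off and sometimes report something else, mostly with a low value. They report only what shows in the picture. A call takes as long as a camera call.
- spotter.find_in(picture, thing): "bbox" ([left, top, right, bottom] in pixels, round what is visible of it).
- spotter.cut_out(picture, thing): "region" (480x640 bool, what is visible of it) and "bbox" ([left, top, right, bottom] in pixels, round what is visible of it).
The state is a dict: "time": time; "joint_pos": joint angles; "joint_velocities": joint speeds; "joint_efforts": joint torques, N m; "ee_pos": TCP position; "ee_rot": TCP orientation; "contact_force": force on the tool from outside, world axes, zero at the start; "wrist_torque": the same for the moment, N m; "finger_gap": opening from 0.0 (shut) to 1.0 (fully open); "grasp_force": force on a finger pad.
Only numpy, scipy, OpenCV 4.12 (cv2) and the standard library are available. Lean on these libraries where they do the work, as an engineer would, in place of code of your own. Each camera call takes 0.05 s, during which the arm holds its last target. There are 200 camera calls.

TASK

The measuring rod lying in the channel of the length stop is clamped to the width of an opening: wind the handwheel clockwise until the stop pushes the rod home against the pad screw of the end plate with a light, definite pressure (feel for it: 10 to 20 N at the rod, held a moment; over 40 N would spoil the rod's setting). As the rails get a 20 mm tenon at each end, then set the stop 40 mm longer than the rod, which is half a turn of the handwheel back from where it pressed; the gear is worn, so wind back past that mark by more than the play and come forward again onto it, so that the play is taken up towards the rod. Move the stop by its handwheel only, touch neither rod nor bar, disturb nothing else, and let go.

Things in the scene. Friction and masses are not known exactly. Their poses are not given: they have to be found in the camera images.
- length_stop: Length stop on a 116 x 460 mm plywood base, fixed to the table. Origin on the table top, on the handwheel's vertical axis; +y runs along the channel from gear case to end plate, z up. Aluminium gear case under the wheel, top 70 mm up. Rod and rack bar lie on the line x = -21 mm, 32 mm up, in a 22 mm wide channel: fence on its +x side, 58 mm high, low lip on the other.
- wheel_hub (a point): Centre of the handwheel, on its axis, at the disc's top (92 mm up; hub cap to 97 mm). Disc 105 mm in diameter, 80 dial lines, red line opposite the crank grip. Clockwise from above drives the stop forward (+y of length_stop): 80 mm a turn, 1 mm a line. Stop drag: about 2 N at the grip; each 10 N at the stop face adds 3 N at the grip. The wheel stays where left.
- grip_center (a point): Centre of the crank grip: upright red barrel, 19 mm in diameter, 44 mm tall (94 to 138 mm above the table), spinning freely on its pin 42 mm from the handwheel axis; it travels a level circle round that axis and may be turned through full circles. At the start it lies within 1.6 rad of the +y direction of length_stop.
- handwheel (a joint): Play of the worn gear: angle of the handwheel relative to its pinion (rad, clockwise positive). 0: taken up forward, the wheel drives the stop to the rod; -0.314: taken up backward, the wheel draws the stop back. Between (4 mm at the stop) the wheel turns nearly free, under 0.5 N at the grip, and the stop stands still.
- stop_bar: Rack bar (14 x 16 mm, steel) with the stop foot (20 x 14 x 26 mm) on its end; origin at the centre of the foot's brass face, which meets the rod's tip; +y points from the face to the rod and the end plate.
- end_face (a point): Point on the face of the steel end plate (fixed part of the length stop) on the rod's line. Through the plate here goes an adjustable brass pad screw, 17 mm in diameter, locked by its nut: its face, on which the rod's heel comes home, stands somewhere between 8 and 20 mm in front of the plate (-y side of length_stop), differently each time; its place is not measured.
- rod: Loose telescoping measuring rod lying along the channel, 150 g: aluminium tube 20 x 20 mm and, within, the inner rod. Origin under the middle of the tube, +y towards the end plate; the brass heel face is 57.5 mm from the origin in +y and starts 24 to 36 mm short of the end plate. It slides in the channel at under 3 N.
- rod_inner: Inner rod of the measuring rod; origin at the centre of its 15 mm brass tip cap, the end that meets the stop. It is clamped (black thumbscrew) with the tip 25 to 60 mm out of the tube, differently each time, and slips in its clamp at about 60 N.
- black_cap: Black round cap, 68 mm in diameter, 37 mm tall, loose bystander; origin at the centre of its underside.
- tape_roll: Roll of black insulating tape, 61 mm in diameter, 18 mm tall, loose bystander; origin at the centre of its underside.
- scriber: Pen shaped scriber lying flat, 10 x 135 x 10 mm, loose bystander; origin at the centre of its underside.

How it is judged (in metres and radians):
On the way, in this order (a step that is already met when the one before it is completed fails the run):
1. the stop presses the rod home (over 5 N between them) (contact force between stop_bar and rod above 5 N), for 0.2 s.
2. the stop has been drawn back past the mark: more than 40 mm from the rod's tip (y of rod_inner in the frame of stop_bar above 0.04 m), for 0.05 s.
At the end, for the whole second after the job is handed in: The stop face stands 40 mm (+-1.2 mm) from the rod's tip, with the play taken up forward (handwheel within 0.09 rad of driving the stop towards the rod) (y of rod_inner in the frame of stop_bar between 0.0388 and 0.0412 m and value of joint handwheel above -0.09 rad); the robot touches nothing.
It fails at once if the stop presses the rod with more than 40 N (contact force between stop_bar and rod above 40 N).
It fails at once if the robot touches the stop bar or the rod (only the handwheel may be worked) (contact force between any of the arm, the fingers and stop_bar above 1 N or contact force between any of the arm, the fingers and rod above 1 N).
It fails at once if a bystander (cap, tape roll, scriber) is shifted by more than 15 mm (distance of any of black_cap, tape_roll, scriber from where it was at the start of the episode above 0.015 m).
It also fails if it takes over 67 s, if anything falls off the work surface, if the arm or the gripper's body presses on something with over 40 N, if the wrist force passes 120 N, or if a joint passes its speed limit or range.

## Working session

There is one attempt and no reset: what is moved stays moved. The work goes in short steps, Python scripts to look and compute and a tool call to move; the robot and the scene stay as the last step left them, time stands still between calls to the robot, and variables do not carry over. Pictures are saved under pics/ and viewed, at most 10 in all, crops included, and the job is handed in when it is done.

Besides the shell and the picture viewer there is one more tool, called after "Emit:" by a JSON object that holds its "fn" and its "kwargs". jog_arm: Moves the arm, as the interface text tells. Its arguments: {"type":"object","properties":{"rows":{"type":"array"},"squeeze":{"type":"number"}},"required":["rows"]}

```bash
mkdir -p pics; cat > h.py <<'E'
import numpy as np, cv2
from bench import manip, get_image, spotter
def cloud(p):
    f=240/np.tan(np.radians(p["vertical_fov"])/2); z=p["range_z"]
    v,u=np.mgrid[:480,:640]
    c=np.stack([(u-p["cx"])*z/f,(v-p["cy"])*z/f,z,np.ones_like(z)],-1)
    w=c@np.linalg.inv(p["world_to_cam"]).T
    w=w[...,:3]; w[z<=0]=np.nan
    return w
E
python3 - <<'E'
from h import *
for n in ["scene","side"]:
    p=get_image(n); cv2.imwrite(f"pics/{n}0.png",p["pixels"]); w=cloud(p)
    np.savez(f"{n}0.npz",w=w)
    for t in ["length_stop","wheel_hub","grip_center","stop_bar","rod","rod_inner","black_cap","tape_roll","scriber","end_face"]:
        try:
            r=spotter.cut_out(p,t)
        except Exception as e: print(t,e); continue
        for d in r[:1]:
            q=w[d["region"]]; q=q[~np.isnan(q[:,0])]
            print(n,t,round(d["score"],2),np.round(d["bbox"]),np.round(np.median(q,0),3) if len(q) else None,np.round(np.percentile(q,98,axis=0),3) if len(q) else None)
print(manip.get_state())
E
```

```text
scene length_stop 0.65 [197. 182. 426. 358.] [ 0.536 -0.003  0.035] [0.64  0.206 0.098]
scene wheel_hub 0.96 [193. 178. 423. 354.] [ 0.536 -0.004  0.037] [0.638 0.206 0.098]
scene grip_center 0.58 [351. 182. 358. 201.] [ 0.528 -0.129  0.123] [ 0.54  -0.123  0.141]
scene stop_bar 0.91 [338. 196. 426. 255.] [ 0.505 -0.121  0.04 ] [ 0.53  -0.066  0.051]
scene rod 0.55 [251. 265. 320. 313.] [0.554 0.084 0.042] [0.577 0.148 0.058]
scene rod_inner 0.71 [304. 262. 322. 278.] [0.539 0.015 0.039] [0.549 0.035 0.042]
scene black_cap 0.73 [385. 255. 420. 288.] [ 0.407 -0.065  0.028] [ 0.44 -0.05  0.04]
scene tape_roll 0.84 [270. 228. 301. 252.] [ 0.646 -0.074  0.017] [ 0.675 -0.05   0.022]
scene scriber 0.92 [312. 292. 349. 332.] [0.479 0.066 0.009] [0.494 0.118 0.013]
scene end_face 0.81 [188. 181. 424. 354.] [ 0.536 -0.002  0.036] [0.641 0.206 0.098]
side length_stop 0.9 [224. 151. 397. 361.] [0.548 0.012 0.031] [0.644 0.207 0.095]
side wheel_hub 0.64 [344. 151. 348. 174.] [ 0.529 -0.128  0.119] [ 0.537 -0.124  0.138]
side grip_center 0.54 [342. 152. 353. 177.] [ 0.529 -0.128  0.121] [ 0.538 
[... 635 characters left out ...]
-1.20384940e+01]), 'joint_velocities': array([-0.02312136, -0.06251483,  0.04446459, -0.05965591,  0.00888331,
       -0.02373726]), 'joint_efforts': array([ 1.70342493e-03, -3.96016788e+01, -3.31697774e+01, -7.94442758e-05,
        6.78633751e-04, -1.22806563e-05]), 'ee_pos': array([ 0.24271379, -0.52126129,  0.24531346]), 'ee_rot': array([[ 9.06530267e-01,  4.22140822e-01,  2.97250326e-05],
       [ 4.22140822e-01, -9.06530267e-01, -2.92883361e-05],
       [ 1.45828394e-05,  3.90989129e-05, -9.99999999e-01]]), 'contact_force': array([-0.06033774, -0.51612298, -0.01466733]), 'wrist_torque': array([-0.02814614,  0.05332984,  0.00994171]), 'grasp_force': 0.0, 'finger_gap': 0.9995025541394409}
```

```bash
python3 - <<'E'
from h import *
from scipy.optimize import least_squares
for n in ["scene","side"]:
    w=np.load(n+"0.npz")["w"]; x,y,z=np.moveaxis(w,-1,0)
    r0=(abs(x-.55)<.15)&(y<0.0)&(y>-.3)
    m=r0&(z>.087)&(z<.0945); q=w[m]
    c,r=cv2.minEnclosingCircle(q[:,:2].astype(np.float32).reshape(-1,1,2)); print(n,"disc",c,r,m.sum(), np.median(q[:,2]))
    m=r0&(z>.101)&(z<.142); g=w[m]
    # grip: fixed radius circle fit
    s=least_squares(lambda c:np.hypot(*(g[:,:2]-c).T)-.0095,g[:,:2].mean(0)+[.005,0],loss='soft_l1',f_scale=.001).x
    print("grip",s,len(g),g[:,2].max())
    # fence: top z 58mm
    m=(abs(z-.058)<.004)&(abs(x-.55)<.15)&(y>-.06)&(y<.25); f=w[m]
    d=cv2.fitLine(f[:,:2].astype(np.float32),cv2.DIST_HUBER,0,1e-3,1e-3).ravel(); print("fence",d,np.degrees(np.arctan2(d[1],d[0])),m.sum())
a=cv2.imread("pics/scene0.png")[140:380,170:450]; b=cv2.imread("pics/side0.png")[140:380,190:450]
cv2.imwrite("pics/c0.png",np.hstack([cv2.resize(a,(400,343),interpolation=cv2.INTER_CUBIC),cv2.resize(b,(372,343),interpolation=cv2.INTER_CUBIC)]))
E
```

```text
scene disc (0.517443060874939, -0.17476680874824524) 0.056266847997903824 875 0.09281381337343386
grip [ 0.53137305 -0.13532796] 221 0.14106258216247136
fence [0.21150061 0.9773779  0.5731446  0.06611376] 77.78969 1606
side disc (0.5172231197357178, -0.17444896697998047) 0.05557776987552643 1184 0.09078250356720008
grip [ 0.53035663 -0.13530166] 225 0.13916541990136255
fence [0.19937682 0.9799229  0.5757827  0.07532639] 78.49947 1866
```

View pics/c0.png

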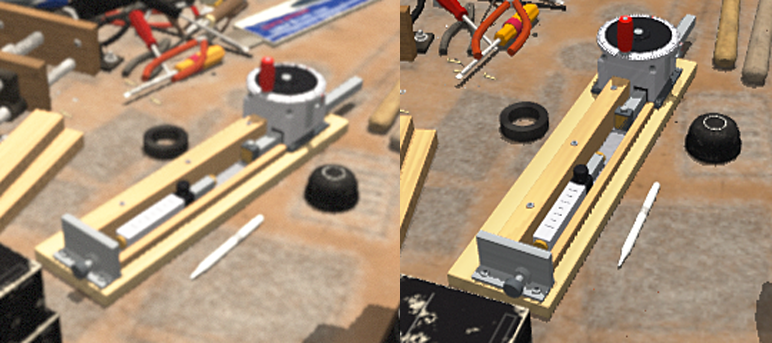

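View pics/scene0.png

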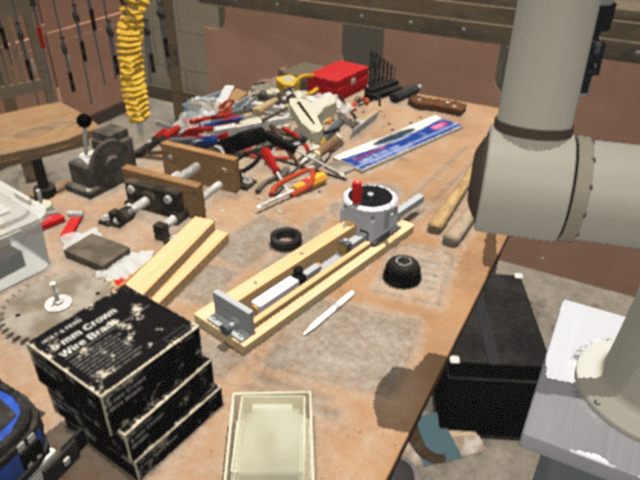

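Emit:
{"fn": "jog_arm", "kwargs": {"rows": [0,0,0,3.5,-1.9,0,-1,0,0,0,3.5,-1.9,0,-1,0,0,0,3.5,-1.9,0,-1,0,0,0,3.5,-1.9,0,-1,0,0,0,3.5,-1.9,0,-1]}}

```text
time: 1.52
ee_pos: [0.362, -0.3597, 0.2454]
ee_rot: [[0.907, 0.422, 0.0], [0.422, -0.907, -0.0], [0.0, 0.0, -1.0]]
contact_force: [1.1, -0.7, -0.1]
finger_gap: 1.002
grasp_force: 0.0
```

Emit:
{"fn": "jog_arm", "kwargs": {"rows": [0,0,0,3.5,-1.9,0,-1,0,0,0,3.5,-1.9,0,-1,0,0,0,3.5,-1.9,0,-1,0,0,0,3.5,-1.9,0,-1,0,0,0,3.5,-1.9,0,-1]}}

```text
time: 1.93
ee_pos: [0.4807, -0.1995, 0.2456]
ee_rot: [[0.907, 0.422, 0.001], [0.422, -0.907, -0.0], [0.0, 0.001, -1.0]]
contact_force: [0.7, -1.2, -0.4]
finger_gap: 1.003
grasp_force: 0.0
```

Emit:
{"fn": "jog_arm", "kwargs": {"rows": [0,0,0,2.0,-1.2,0,-1,0,0,0,0,0,0,-1]}}

```text
time: 2.1
ee_pos: [0.4947, -0.1781, 0.2454]
ee_rot: [[0.904, 0.427, 0.001], [0.427, -0.904, 0.001], [0.002, -0.001, -1.0]]
contact_force: [0.6, -1.4, -0.6]
finger_gap: 0.998
grasp_force: 0.0
```

```bash
python3 - <<'E'
from h import *
from scipy.optimize import least_squares
p=get_image("wrist"); w=cloud(p); np.savez("w0.npz",w=w); cv2.imwrite("pics/w0.png",p["pixels"])
x,y,z=np.moveaxis(w,-1,0)
r0=(np.hypot(x-.517,y+.1745)<.075)
q=w[r0&(z>.087)&(z<.0945)]
c,r=cv2.minEnclosingCircle(q[:,:2].astype(np.float32).reshape(-1,1,2)); print("disc",c,r,len(q),np.median(q[:,2]))
m=r0&(z>.101)&(z<.145); g=w[m]; print(len(g),g[:,2].max() if len(g) else 0)
t=g[g[:,2]>g[:,2].max()-.004]; print("top",cv2.minEnclosingCircle(t[:,:2].astype(np.float32).reshape(-1,1,2)))
for t in ["rod","rod_inner","stop_bar","grip_center"]:
    for d in spotter.cut_out(p,t)[:1]:
        q=w[d["region"]]; q=q[~np.isnan(q[:,0])]; print(t,d["score"],d["bbox"],np.round(np.percentile(q,[2,50,98],axis=0),3).tolist())
print(manip.get_state()["ee_pos"])
E
```

```text
disc (0.5177594423294067, -0.1757662296295166) 0.05524440109729767 13829 0.09244877549504332
795 0.1412668201638386
top ((0.53087317943573, -0.1358768343925476), 0.00817839615046978)
rod 0.65 [36.7, 1.5, 155.5, 75.3] [[0.535, -0.005, 0.029], [0.547, 0.037, 0.042], [0.559, 0.076, 0.059]]
rod_inner 0.91 [101.6, 29.4, 154.8, 75.3] [[0.534, -0.006, 0.03], [0.543, 0.014, 0.039], [0.551, 0.034, 0.041]]
stop_bar 0.97 [208.8, 110.7, 448.3, 303.0] [[0.465, -0.313, 0.028], [0.488, -0.242, 0.041], [0.529, -0.071, 0.053]]
grip_center 0.77 [269.3, 139.5, 298.5, 171.7] [[0.523, -0.145, 0.123], [0.532, -0.136, 0.139], [0.54, -0.128, 0.14]]
[ 0.49232574 -0.18295836  0.24530799]
```

View pics/w0.png

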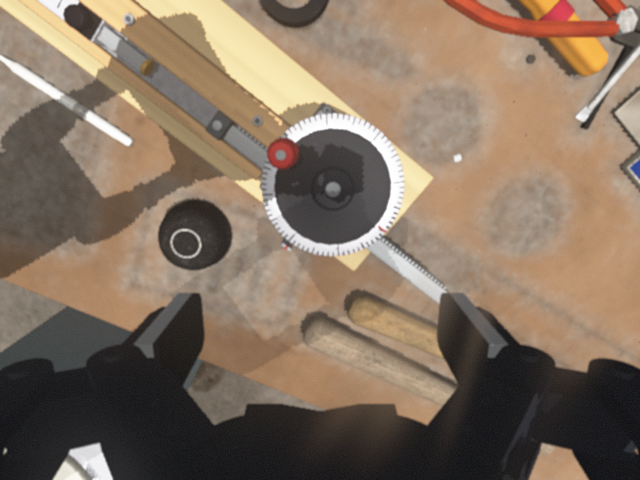

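Emit:
{"fn": "jog_arm", "kwargs": {"rows": [0,0,0,3.6,-1.7,0,-1,0,0,0,1.82,-0.88,1.5,-1,0,0,0,0,0,3.8,-1,0,0,0,0,0,3.8,-1,0,0,0,0,0,3.8,0]}}

```text
time: 2.77
ee_pos: [0.5312, -0.1368, 0.1155]
ee_rot: [[0.907, 0.421, 0.002], [0.421, -0.907, -0.001], [0.001, 0.002, -1.0]]
contact_force: [-0.0, -0.0, 0.3]
finger_gap: 0.886
grasp_force: 0.0
```

Emit:
{"fn": "jog_arm", "kwargs": {"rows": [0,0,0,0,0,0,0.3,0,0,0,0,0,0,0.5,0,0,0,0,0,0,1,0,0,0,0,0,0,1,0,0,0,0,0,0,1], "squeeze": 40}}

```text
time: 3.18
ee_pos: [0.5332, -0.1365, 0.1198]
ee_rot: [[0.907, 0.422, 0.005], [0.422, -0.907, -0.002], [0.004, 0.004, -1.0]]
contact_force: [0.4, 1.7, 4.7]
finger_gap: 0.212
grasp_force: 38.8
```

Emit:
{"fn": "jog_arm", "kwargs": {"rows": [0,0,0,0,0,-0.3,1,0,0,0,0,0,0,1]}}

```text
time: 3.35
ee_pos: [0.531, -0.1358, 0.12]
ee_rot: [[0.906, 0.422, 0.0], [0.422, -0.906, -0.001], [0.0, 0.001, -1.0]]
contact_force: [0.1, -0.0, -0.3]
finger_gap: 0.209
grasp_force: 40.8
```

```bash
cat > s.py <<'E'
from h import *
import sys
def s():
    st=manip.get_state(); R=st["ee_rot"]; p=st["ee_pos"]; d=p[:2]-np.array([.5175,-.1755])
    a=np.degrees(np.arctan2(d[1],d[0])); f=st["contact_force"]
    e=d/np.hypot(*d); t=np.array([e[1],-e[0]]) # clockwise
    print("t",round(st["time"],2),p.round(4),"r %.4f ang %.1f Fcw %.1f Frad %.1f Fz %.1f"%(np.hypot(*d),a,f[:2]@t,f[:2]@e,f[2]),"gap",round(st["finger_gap"],3),"yaw",np.degrees(np.arctan2(R[1,0],R[0,0])).round(1))
s()
E
python3 s.py
python3 - <<'E'
import numpy as np
# circle steps: cw by 30 deg in tool coords, from 71.2 deg
T=np.array([[.9065,.4221],[.4221,-.9065]])
c=np.array([0,0])
for s in [20]:
  for k in range(0,380,s):
    a0=np.radians(71.2-k);a1=np.radians(71.2-k-s)
    d=4.2*np.array([np.cos(a1)-np.cos(a0),np.sin(a1)-np.sin(a0)])
    print(k+s,(T.T@d).round(2))
E
```

```text
t 3.35 [ 0.531  -0.1358  0.12  ] r 0.0419 ang 71.2 Fcw 0.1 Frad 0.0 Fz -0.3 gap 0.209 yaw 25.0
20 [0.86 1.18]
40 [0.41 1.4 ]
60 [-0.1   1.46]
80 [-0.59  1.33]
100 [-1.01  1.05]
120 [-1.31  0.64]
140 [-1.45  0.16]
160 [-1.42 -0.35]
180 [-1.21 -0.81]
200 [-0.86 -1.18]
220 [-0.41 -1.4 ]
240 [ 0.1  -1.46]
260 [ 0.59 -1.33]
280 [ 1.01 -1.05]
300 [ 1.31 -0.64]
320 [ 1.45 -0.16]
340 [1.42 0.35]
360 [1.21 0.81]
380 [0.86 1.18]
```

Emit:
{"fn": "jog_arm", "kwargs": {"rows": [0,0,0,0.86,1.18,0,1,0,0,0,0.41,1.4,0,1,0,0,0,-0.1,1.46,0,1,0,0,0,-0.59,1.33,0,1,0,0,0,-1.01,1.05,0,1]}}

```text
time: 3.77
ee_pos: [0.556, -0.1962, 0.12]
ee_rot: [[0.906, 0.423, 0.004], [0.423, -0.906, -0.0], [0.003, 0.002, -1.0]]
contact_force: [1.9, 2.5, -3.2]
finger_gap: 0.21
grasp_force: 40.5
```

```bash
python3 s.py
```

```text
t 3.77 [ 0.556  -0.1962  0.12  ] r 0.0437 ang -28.3 Fcw -3.1 Frad 0.4 Fz -3.2 gap 0.21 yaw 25.0
```

Emit:
{"fn": "jog_arm", "kwargs": {"rows": [0,0,0,-1.31,0.64,0,1,0,0,0,-1.45,0.16,0,1,0,0,0,-1.42,-0.35,0,1,0,0,0,-1.21,-0.81,0,1,0,0,0,-0.86,-1.18,0,1]}}

```text
time: 4.18
ee_pos: [0.4916, -0.2085, 0.1199]
ee_rot: [[0.907, 0.42, 0.004], [0.42, -0.907, 0.0], [0.004, 0.001, -1.0]]
contact_force: [10.6, 6.6, -4.8]
finger_gap: 0.207
grasp_force: 40.4
```

```bash
python3 s.py;python3 - <<'E'
import numpy as np
T=np.array([[.9065,.4221],[.4221,-.9065]])
print([(s,k+s,(T.T@(4.2*np.array([np.cos(np.radians(71.2-k-s))-np.cos(np.radians(71.2-k)),np.sin(np.radians(71.2-k-s))-np.sin(np.radians(71.2-k))]))).round(2).tolist()) for s,r in [(10,range(200,460,10))] for k in r])
E
```

```text
t 4.18 [ 0.4916 -0.2085  0.1199] r 0.0420 ang -128.1 Fcw -4.2 Frad -11.7 Fz -4.8 gap 0.207 yaw 24.9
[(10, 210, [-0.27, -0.68]), (10, 220, [-0.14, -0.72]), (10, 230, [-0.02, -0.73]), (10, 240, [0.11, -0.72]), (10, 250, [0.24, -0.69]), (10, 260, [0.35, -0.64]), (10, 270, [0.46, -0.57]), (10, 280, [0.55, -0.48]), (10, 290, [0.63, -0.38]), (10, 300, [0.68, -0.27]), (10, 310, [0.72, -0.14]), (10, 320, [0.73, -0.02]), (10, 330, [0.72, 0.11]), (10, 340, [0.69, 0.24]), (10, 350, [0.64, 0.35]), (10, 360, [0.57, 0.46]), (10, 370, [0.48, 0.55]), (10, 380, [0.38, 0.63]), (10, 390, [0.27, 0.68]), (10, 400, [0.14, 0.72]), (10, 410, [0.02, 0.73]), (10, 420, [-0.11, 0.72]), (10, 430, [-0.24, 0.69]), (10, 440, [-0.35, 0.64]), (10, 450, [-0.46, 0.57]), (10, 460, [-0.55, 0.48])]
```

Emit:
{"fn": "jog_arm", "kwargs": {"rows": [0,0,0,-0.27,-0.68,0,1,0,0,0,-0.14,-0.72,0,1,0,0,0,-0.02,-0.73,0,1,0,0,0,0,0,0,1,0,0,0,0,0,0,1]}}

```text
time: 4.6
ee_pos: [0.4793, -0.1903, 0.12]
ee_rot: [[0.907, 0.422, 0.004], [0.422, -0.907, -0.0], [0.003, 0.002, -1.0]]
contact_force: [6.3, 1.7, -4.2]
finger_gap: 0.21
grasp_force: 40.4
```

```bash
python3 s.py;python3 - <<'E'
from h import *
p=get_image("wrist"); w=cloud(p); cv2.imwrite("pics/w1.png",p["pixels"])
for n in ["wrist","side","scene"]:
  if n!="wrist": p=get_image(n); w=cloud(p)
  for t in ["rod_inner","stop_bar","rod"]:
    for d in spotter.cut_out(p,t)[:1]:
        q=w[d["region"]]; q=q[~np.isnan(q[:,0])]; s=(q[:,:2]-[.5175,-.1755])@[.2045,.979]
        print(n,t,round(d["score"],2),np.round(d["bbox"]),"along",np.round(np.percentile(s,[1,50,99]),3))
E
```

```text
t 4.6 [ 0.4793 -0.1903  0.12  ] r 0.0410 ang -158.8 Fcw -0.8 Frad -6.5 Fz -4.2 gap 0.21 yaw 25.0
wrist rod_inner 0.61 [17.  0. 31.  5.] along [0.154 0.172 0.179]
wrist stop_bar 0.73 [14.  1. 28.  4.] along [0.171 0.172 0.173]
wrist rod 0.53 [13.  0. 29.  3.] along [0.171 0.172 0.173]
side rod_inner 0.5 [320. 245. 334. 264.] along [0.172 0.189 0.208]
side stop_bar 0.94 [331. 202. 361. 252.] along [0.049 0.114 0.161]
side rod 0.88 [279. 246. 336. 319.] along [0.176 0.267 0.329]
scene rod_inner 0.44 [305. 262. 324. 280.] along [0.174 0.19  0.209]
scene stop_bar 0.63 [318. 205. 409. 270.] along [-0.099  0.1    0.16 ]
scene rod 0.68 [252. 263. 324. 315.] along [0.175 0.265 0.329]
```

Emit:
{"fn": "jog_arm", "kwargs": {"rows": [0,0,0,0.2,-0.69,0,1,0,0,0,0.33,-0.65,0,1,0,0,0,0.35,-0.64,0,1,0,0,0,0.46,-0.57,0,1,0,0,0,0.3,-0.25,0,1]}}

```text
time: 5.62
ee_pos: [0.4815, -0.1576, 0.1199]
ee_rot: [[0.906, 0.423, 0.0], [0.423, -0.906, -0.001], [0.0, 0.001, -1.0]]
contact_force: [-1.6, -2.0, 1.9]
finger_gap: 0.208
grasp_force: 40.9
```

```bash
sed -i 's/.5175,-.1755/.5184,-.1752/' s.py; python3 s.py;python3 - <<'E'
from h import *
for n in ["side","scene"]:
  p=get_image(n); w=cloud(p)
  for t in ["rod_inner","stop_bar","rod"]:
    for d in spotter.cut_out(p,t)[:1]:
        q=w[d["region"]]; q=q[~np.isnan(q[:,0])]; s=(q[:,:2]-[.5184,-.1752])@[.2045,.979]
        print(n,t,round(d["score"],2),np.round(d["bbox"]),"along",np.round(np.percentile(s,[1,50,99]),3))
  if n=="side":
    cv2.imwrite("pics/s1.png",cv2.resize(p["pixels"][200:360,210:400],(760,640),interpolation=cv2.INTER_CUBIC)[:600])
  m=(w[...,2]>.062)&(w[...,2]<.09); s=(w[...,:2]-[.5184,-.1752])@[.2045,.979]; l=(w[...,:2]-[.5184,-.1752])@[.979,-.2045]
  m&=(abs(l)<.06)&(s>.28)&(s<.40); print("plate",np.percentile(s[m],[1,5,50]),m.sum())
E
```

```text
t 5.62 [ 0.4815 -0.1576  0.1199] r 0.0409 ang 154.5 Fcw -2.5 Frad 0.6 Fz 1.9 gap 0.208 yaw 25.0
side rod_inner 0.68 [320. 247. 332. 264.] along [0.173 0.189 0.207]
side stop_bar 0.57 [327. 169. 384. 256.] along [0.043 0.114 0.171]
side rod 0.92 [280. 246. 338. 319.] along [0.175 0.268 0.329]
plate [0.35489507 0.35608862 0.36171309] 307
scene rod_inner 0.48 [307. 262. 324. 278.] along [0.167 0.188 0.208]
scene stop_bar 0.97 [316. 207. 410. 271.] along [-0.088  0.105  0.169]
scene rod 0.93 [253. 263. 322. 314.] along [0.175 0.263 0.328]
plate [0.29629787 0.33044801 0.36123586] 289
```

View pics/s1.png

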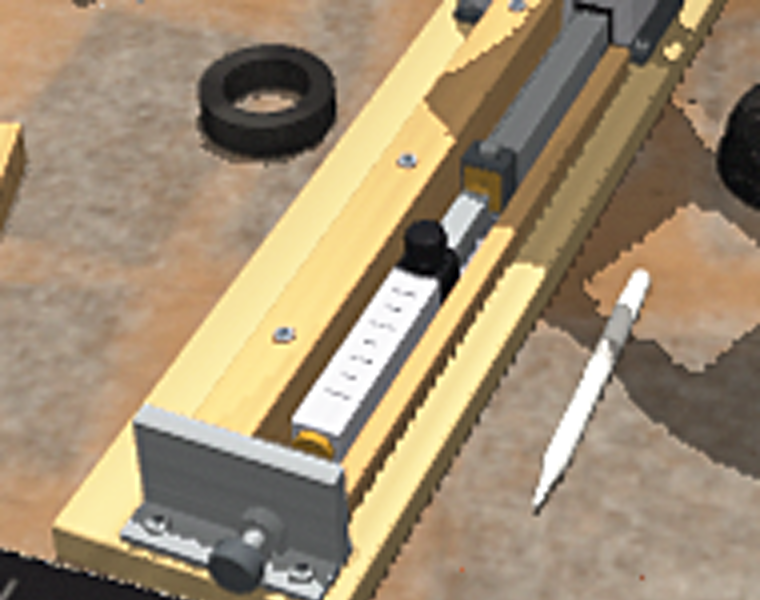

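```bash
python3 - <<'E'
import numpy as np
T=np.array([[.9065,.4221],[.4221,-.9065]]); s=np.array([.24271,-.52126])
A=[(3.5,-1.9)]*10+[(2,-1.2),(3.6,-1.7),(1.82,-.88)]
B=[(.86,1.18),(.41,1.4),(-.1,1.46),(-.59,1.33),(-1.01,1.05)]
C=[(-1.31,.64),(-1.45,.16),(-1.42,-.35),(-1.21,-.81),(-.86,-1.18)]
D=[(-.27,-.68),(-.14,-.72),(-.02,-.73)]
E=[(.2,-.69),(.33,-.65),(.35,-.64),(.46,-.57),(.3,-.25)]
for n,L in [("grasp",A),("B",B),("C",C),("D",D),("E",E)]:
    s=s+T@np.sum(L,0)/100; print(n,s.round(4))
E
python3 s.py
```

```text
grasp [ 0.5311 -0.1357]
B [ 0.5543 -0.1957]
C [ 0.4911 -0.2081]
D [ 0.4782 -0.1906]
E [ 0.4813 -0.1583]
t 6.02 [ 0.4813 -0.1581  0.1198] r 0.0408 ang 155.3 Fcw 0.2 Frad 2.4 Fz 6.4 gap 0.21 yaw 25.0
```

```bash
sed -i 's/.5184,-.1752/.5186,-.1764/' s.py; python3 s.py; cat > plan.py <<'E'
import numpy as np,sys
T=np.array([[.9065,.4221],[.4221,-.9065]]); H=np.array([.5186,-.1764])
def plan(start,angs):
    p=np.array(start)
    for a in angs:
        q=H+.042*np.array([np.cos(np.radians(a)),np.sin(np.radians(a))]); d=(T.T@(q-p)*100).round(2); p=p+T@d/100
        print(a,d.tolist(),p.round(5).tolist())
plan(eval(sys.argv[1]),eval(sys.argv[2]))
E
python3 plan.py "(.4813,-.1583)" "[149,144,139,134,129]+list(np.arange(127.2,50,-1.8))"
```

```text
t 6.02 [ 0.4813 -0.1581  0.1198] r 0.0415 ang 153.9 Fcw 0.2 Frad 2.4 Fz 6.4 gap 0.21 yaw 25.0
149 [0.27, -0.27] [0.48261, -0.15471]
144 [0.31, -0.19] [0.48462, -0.15168]
139 [0.33, -0.16] [0.48693, -0.14884]
134 [0.34, -0.14] [0.48942, -0.14613]
129 [0.35, -0.1] [0.49217, -0.14375]
127.2 [0.13, -0.03] [0.49323, -0.14293]
125.4 [0.13, -0.03] [0.49428, -0.14211]
123.60000000000001 [0.13, -0.02] [0.49537, -0.14138]
121.80000000000001 [0.13, -0.01] [0.49651, -0.14074]
120.00000000000001 [0.13, -0.02] [0.4976, -0.14001]
118.20000000000002 [0.13, -0.01] [0.49874, -0.13937]
116.40000000000002 [0.13, -0.0] [0.49992, -0.13882]
114.60000000000002 [0.13, -0.0] [0.5011, -0.13827]
112.80000000000003 [0.14, -0.0] [0.50236, -0.13768]
111.00000000000003 [0.13, 0.01] [0.50358, -0.13722]
109.20000000000003 [0.13, 0.01] [0.50481, -0.13677]
107.40000000000003 [0.13, 0.01] [0.50603, -0.13631]
105.60000000000004 [0.13, 0.02] [0.50729, -0.13594]
103.80000000000004 [0.13, 0.02] [0.50855, -0.13557]
102.00000000000004 [0.13, 0.03] [0.50986, -0.1353]
100.20000000000005 [0.13, 0.03] [0.51116, -0.13502]
98.40000
[... 651 characters left out ...]
75.00000000000009 [0.11, 0.09] [0.52953, -0.13584]
73.20000000000009 [0.1, 0.08] [0.53077, -0.13615]
71.40000000000009 [0.09, 0.09] [0.53197, -0.13658]
69.6000000000001 [0.1, 0.09] [0.53325, -0.13698]
67.8000000000001 [0.09, 0.1] [0.53449, -0.1375]
66.0000000000001 [0.09, 0.1] [0.53573, -0.13803]
64.2000000000001 [0.08, 0.1] [0.53688, -0.1386]
62.400000000000105 [0.08, 0.1] [0.53802, -0.13917]
60.60000000000011 [0.08, 0.11] [0.53921, -0.13983]
58.80000000000011 [0.08, 0.11] [0.5404, -0.14049]
57.000000000000114 [0.07, 0.11] [0.5415, -0.14119]
55.20000000000012 [0.07, 0.11] [0.5426, -0.14189]
53.40000000000012 [0.06, 0.12] [0.54365, -0.14272]
51.60000000000012 [0.06, 0.11] [0.54466, -0.14347]
```

Emit:
{"fn": "jog_arm", "kwargs": {"rows": [0,0,0,0.27,-0.27,0,1,0,0,0,0.31,-0.19,0,1,0,0,0,0.33,-0.16,0,1,0,0,0,0.34,-0.14,0,1,0,0,0,0,0,0,1]}}

```text
time: 6.43
ee_pos: [0.49, -0.1459, 0.1198]
ee_rot: [[0.906, 0.422, 0.001], [0.422, -0.906, -0.0], [0.001, 0.0, -1.0]]
contact_force: [-0.0, 1.0, 4.6]
finger_gap: 0.21
grasp_force: 41.3
```

```bash
python3 s.py; python3 - <<'E'
from h import *
for n in ["side","scene"]:
  p=get_image(n); w=cloud(p)
  for t in ["stop_bar","rod"]:
    for d in spotter.cut_out(p,t)[:1]:
        q=w[d["region"]]; q=q[~np.isnan(q[:,0])]; s=(q[:,:2]-[.5184,-.1752])@[.2045,.979]
        print(n,t,round(d["score"],2),np.round(d["bbox"]),"along",np.round(np.percentile(s,[1,50,99]),4))
E
```

```text
t 6.43 [ 0.49   -0.1459  0.1198] r 0.0418 ang 133.2 Fcw 0.6 Frad 0.7 Fz 4.6 gap 0.21 yaw 25.0
side stop_bar 0.81 [328. 202. 360. 257.] along [0.0456 0.1175 0.1751]
side rod 0.75 [280. 247. 335. 319.] along [0.1763 0.2649 0.3294]
scene stop_bar 0.66 [313. 209. 406. 271.] along [-0.0826  0.1101  0.174 ]
scene rod 0.78 [251. 264. 323. 315.] along [0.176  0.2644 0.3296]
```

Emit:
{"fn": "jog_arm", "kwargs": {"rows": [0,0,0,0.35,-0.1,0,1,0,0,0,0.26,-0.06,0,1,0,0,0,0.26,-0.03,0,1,0,0,0,0.26,-0.03,0,1,0,0,0,0,0,0,1]}}

```text
time: 7.15
ee_pos: [0.4993, -0.1392, 0.1198]
ee_rot: [[0.906, 0.422, 0.001], [0.422, -0.906, 0.0], [0.0, 0.0, -1.0]]
contact_force: [-1.9, 1.3, 6.3]
finger_gap: 0.21
grasp_force: 41.4
```

```bash
python3 s.py; python3 - <<'E'
from h import *
for n in ["side","scene"]:
  p=get_image(n); w=cloud(p)
  for t in ["stop_bar","rod"]:
    for d in spotter.cut_out(p,t)[:1]:
        q=w[d["region"]]; q=q[~np.isnan(q[:,0])]; s=(q[:,:2]-[.5184,-.1752])@[.2045,.979]
        print(n,t,round(d["score"],2),np.round(d["bbox"]),"along",np.round(np.percentile(s,[1,50,99]),4))
E
```

```text
t 7.15 [ 0.4993 -0.1392  0.1198] r 0.0419 ang 117.5 Fcw -1.0 Frad 2.0 Fz 6.3 gap 0.21 yaw 25.0
side stop_bar 0.72 [324. 174. 384. 259.] along [0.044  0.12   0.1781]
side rod 0.63 [281. 248. 334. 316.] along [0.1813 0.2668 0.3316]
scene stop_bar 0.58 [309. 208. 408. 272.] along [-0.0803  0.1097  0.1771]
scene rod 0.63 [249. 265. 320. 315.] along [0.1798 0.2673 0.3321]
```

Emit:
{"fn": "jog_arm", "kwargs": {"rows": [0,0,0,0.08,0,0,1,0,0,0,0.08,0,0,1,0,0,0,0,0,0,1]}}

```text
time: 7.7
ee_pos: [0.5004, -0.1386, 0.1198]
ee_rot: [[0.906, 0.422, 0.0], [0.422, -0.906, 0.0], [0.0, -0.0, -1.0]]
contact_force: [-1.7, 1.2, 5.6]
finger_gap: 0.207
grasp_force: 41.4
```

Emit:
{"fn": "jog_arm", "kwargs": {"rows": [0,0,0,0.08,0,0,1,0,0,0,0.08,0,0,1,0,0,0,0,0,0,1]}}

```text
time: 7.95
ee_pos: [0.5019, -0.1379, 0.1198]
ee_rot: [[0.907, 0.422, 0.0], [0.422, -0.907, 0.0], [0.0, -0.0, -1.0]]
contact_force: [-2.8, 0.7, 5.9]
finger_gap: 0.208
grasp_force: 41.4
```

Emit:
{"fn": "jog_arm", "kwargs": {"rows": [0,0,0,0.08,0,0,1,0,0,0,0.08,0.01,0,1,0,0,0,0,0,0,1]}}

```text
time: 8.2
ee_pos: [0.5033, -0.1373, 0.1198]
ee_rot: [[0.907, 0.422, -0.0], [0.422, -0.907, 0.0], [0.0, -0.0, -1.0]]
contact_force: [-2.5, 0.9, 6.6]
finger_gap: 0.206
grasp_force: 41.4
```

Emit:
{"fn": "jog_arm", "kwargs": {"rows": [0,0,0,0.08,0.01,0,1,0,0,0,0.08,0.01,0,1,0,0,0,0,0,0,1]}}

```text
time: 8.45
ee_pos: [0.5049, -0.1367, 0.1198]
ee_rot: [[0.907, 0.422, -0.0], [0.422, -0.907, 0.0], [0.0, -0.0, -1.0]]
contact_force: [-3.1, 1.9, 6.6]
finger_gap: 0.21
grasp_force: 41.4
```

Emit:
{"fn": "jog_arm", "kwargs": {"rows": [0,0,0,0.08,0.01,0,1,0,0,0,0.08,0.02,0,1,0,0,0,0,0,0,1]}}

```text
time: 8.7
ee_pos: [0.5064, -0.1362, 0.1198]
ee_rot: [[0.907, 0.422, -0.0], [0.422, -0.907, 0.001], [0.0, -0.001, -1.0]]
contact_force: [-2.2, 0.9, 6.6]
finger_gap: 0.207
grasp_force: 41.4
```

Emit:
{"fn": "jog_arm", "kwargs": {"rows": [0,0,0,0.08,0.01,0,1,0,0,0,0.08,0.02,0,1,0,0,0,0,0,0,1]}}

```text
time: 8.95
ee_pos: [0.508, -0.1357, 0.1198]
ee_rot: [[0.907, 0.422, -0.0], [0.422, -0.907, 0.001], [0.0, -0.001, -1.0]]
contact_force: [-3.4, 1.8, 6.6]
finger_gap: 0.207
grasp_force: 41.4
```

Emit:
{"fn": "jog_arm", "kwargs": {"rows": [0,0,0,0.08,0.02,0,1,0,0,0,0.08,0.02,0,1,0,0,0,0,0,0,1]}}

```text
time: 9.2
ee_pos: [0.5096, -0.1353, 0.1198]
ee_rot: [[0.907, 0.422, -0.0], [0.422, -0.907, 0.001], [0.0, -0.001, -1.0]]
contact_force: [-1.8, 2.0, 7.5]
finger_gap: 0.213
grasp_force: 41.4
```

Emit:
{"fn": "jog_arm", "kwargs": {"rows": [0,0,0,0.08,0.02,0,1,0,0,0,0.08,0.03,0,1,0,0,0,0,0,0,1]}}

```text
time: 9.45
ee_pos: [0.5113, -0.135, 0.1198]
ee_rot: [[0.907, 0.422, -0.0], [0.422, -0.907, 0.001], [0.0, -0.001, -1.0]]
contact_force: [-2.7, 2.3, 6.0]
finger_gap: 0.207
grasp_force: 41.4
```

Emit:
{"fn": "jog_arm", "kwargs": {"rows": [0,0,0,0.08,0.03,0,1,0,0,0,0.08,0.03,0,1,0,0,0,0,0,0,1]}}

```text
time: 9.7
ee_pos: [0.513, -0.1347, 0.1198]
ee_rot: [[0.907, 0.422, -0.0], [0.422, -0.907, 0.001], [0.0, -0.001, -1.0]]
contact_force: [-1.7, 2.9, 7.5]
finger_gap: 0.211
grasp_force: 41.4
```

Emit:
{"fn": "jog_arm", "kwargs": {"rows": [0,0,0,0.08,0.01,0,1,0,0,0,0.08,0.02,0,1,0,0,0,0,0,0,1]}}

```text
time: 9.95
ee_pos: [0.5146, -0.1345, 0.1198]
ee_rot: [[0.906, 0.422, -0.0], [0.422, -0.906, 0.001], [0.0, -0.001, -1.0]]
contact_force: [-1.4, 2.6, 6.4]
finger_gap: 0.206
grasp_force: 41.4
```

Emit:
{"fn": "jog_arm", "kwargs": {"rows": [0,0,0,0.08,0.03,0,1,0,0,0,0.08,0.03,0,1,0,0,0,0,0,0,1]}}

```text
time: 10.2
ee_pos: [0.5164, -0.1344, 0.1198]
ee_rot: [[0.907, 0.422, 0.0], [0.422, -0.907, 0.001], [0.001, -0.001, -1.0]]
contact_force: [-2.2, 3.0, 6.5]
finger_gap: 0.211
grasp_force: 41.4
```

Emit:
{"fn": "jog_arm", "kwargs": {"rows": [0,0,0,0.08,0.03,0,1,0,0,0,0.08,0.04,0,1,0,0,0,0,0,0,1]}}

```text
time: 10.45
ee_pos: [0.5181, -0.1343, 0.1198]
ee_rot: [[0.907, 0.422, 0.0], [0.422, -0.907, 0.001], [0.001, -0.001, -1.0]]
contact_force: [-1.2, 2.0, 7.7]
finger_gap: 0.206
grasp_force: 41.4
```

Emit:
{"fn": "jog_arm", "kwargs": {"rows": [0,0,0,0.08,0.03,0,1,0,0,0,0.08,0.04,0,1,0,0,0,0,0,0,1]}}

```text
time: 10.7
ee_pos: [0.5199, -0.1342, 0.1198]
ee_rot: [[0.907, 0.422, 0.0], [0.422, -0.907, 0.001], [0.001, -0.001, -1.0]]
contact_force: [-2.1, 1.0, 6.4]
finger_gap: 0.209
grasp_force: 41.4
```

Emit:
{"fn": "jog_arm", "kwargs": {"rows": [0,0,0,0.08,0.04,0,1,0,0,0,0.07,0.04,0,1,0,0,0,0,0,0,1]}}

```text
time: 10.95
ee_pos: [0.5216, -0.1343, 0.1198]
ee_rot: [[0.907, 0.422, 0.0], [0.422, -0.907, 0.001], [0.001, -0.001, -1.0]]
contact_force: [-2.5, 2.5, 6.5]
finger_gap: 0.209
grasp_force: 41.4
```

Emit:
{"fn": "jog_arm", "kwargs": {"rows": [0,0,0,0.08,0.04,0,1,0,0,0,0.07,0.04,0,1,0,0,0,0,0,0,1]}}

```text
time: 11.2
ee_pos: [0.5228, -0.1344, 0.1198]
ee_rot: [[0.906, 0.422, -0.001], [0.422, -0.906, 0.001], [-0.0, -0.002, -1.0]]
contact_force: [-3.0, 3.0, 8.1]
finger_gap: 0.207
grasp_force: 41.5
```

Emit:
{"fn": "jog_arm", "kwargs": {"rows": [0,0,0,0,0,0,1]}}

```text
time: 11.28
ee_pos: [0.5228, -0.1343, 0.1197]
ee_rot: [[0.906, 0.422, -0.001], [0.422, -0.906, 0.001], [-0.0, -0.002, -1.0]]
contact_force: [-3.4, 2.2, 8.2]
finger_gap: 0.204
grasp_force: 41.5
```

```bash
python3 s.py
```

```text
t 11.28 [ 0.5228 -0.1343  0.1197] r 0.0423 ang 84.3 Fcw -3.6 Frad 1.8 Fz 8.2 gap 0.204 yaw 25.0
```

Emit:
{"fn": "jog_arm", "kwargs": {"rows": [0,0,0,0.06,0.03,0,1,0,0,0,0,0,0,1,0,0,0,0,0,0,1]}}

```text
time: 11.53
ee_pos: [0.5231, -0.1343, 0.1197]
ee_rot: [[0.906, 0.422, -0.002], [0.422, -0.906, 0.001], [-0.001, -0.002, -1.0]]
contact_force: [-4.9, 2.6, 9.5]
finger_gap: 0.207
grasp_force: 41.6
```

```bash
python3 s.py
```

```text
t 11.53 [ 0.5231 -0.1343  0.1197] r 0.0423 ang 83.9 Fcw -5.1 Frad 2.0 Fz 9.5 gap 0.207 yaw 25.0
```

Emit:
{"fn": "jog_arm", "kwargs": {"rows": [0,0,0,0.04,0.02,0,1,0,0,0,0,0,0,1,0,0,0,0,0,0,1,0,0,0,0,0,0,1,0,0,0,0,0,0,1]}}

```text
time: 11.95
ee_pos: [0.5232, -0.1343, 0.1197]
ee_rot: [[0.906, 0.422, -0.003], [0.422, -0.906, 0.002], [-0.002, -0.003, -1.0]]
contact_force: [-7.1, 2.7, 9.4]
finger_gap: 0.207
grasp_force: 41.7
```

```bash
python3 s.py; python3 - <<'E'
import numpy as np
H=np.array([.5186,-.1764]);T=np.array([[.9065,.4221],[.4221,-.9065]])
a0=83.6
# back (ccw) 180+~30 deg
k=0;out=[]
for s in [20]*10+[10]:
    f=lambda a:4.2*np.array([np.cos(np.radians(a)),np.sin(np.radians(a))])
    print(k+s,(T.T@(f(a0+k+s)-f(a0+k))).round(2)); k+=s
E
```

```text
t 11.95 [ 0.5232 -0.1343  0.1197] r 0.0423 ang 83.7 Fcw -7.3 Frad 1.9 Fz 9.4 gap 0.207 yaw 25.0
20 [-1.36 -0.53]
40 [-1.46 -0.03]
60 [-1.38  0.47]
80 [-1.14  0.91]
100 [-0.76  1.25]
120 [-0.29  1.43]
140 [0.22 1.44]
160 [0.7  1.28]
180 [1.09 0.96]
200 [1.36 0.53]
210 [0.73 0.08]
```

```bash
python3 plan.py "(.5241,-.1351)" "[103.7,123.7,143.7,163.7,183.7,203.7,223.7,243.7,263.7,283.7,298.7,308.7,300.7,292.7,284.7,276.7,270.7,266.7,263.7]"
```

```text
103.7 [-1.42, -0.61] [0.50865, -0.13556]
123.7 [-1.46, -0.03] [0.49529, -0.14145]
143.7 [-1.38, 0.47] [0.48477, -0.15154]
163.7 [-1.14, 0.91] [0.47827, -0.1646]
183.7 [-0.76, 1.25] [0.47666, -0.17914]
203.7 [-0.28, 1.43] [0.48016, -0.19329]
223.7 [0.22, 1.44] [0.48823, -0.20541]
243.7 [0.7, 1.28] [0.49998, -0.21406]
263.7 [1.1, 0.96] [0.514, -0.21812]
283.7 [1.36, 0.53] [0.52857, -0.21718]
298.7 [1.09, 0.07] [0.53874, -0.21322]
308.7 [0.72, -0.11] [0.54481, -0.20918]
300.7 [-0.57, 0.1] [0.54006, -0.21249]
292.7 [-0.59, 0.02] [0.5348, -0.21516]
284.7 [-0.58, -0.07] [0.52924, -0.21698]
276.7 [-0.57, -0.14] [0.52349, -0.21811]
270.7 [-0.41, -0.16] [0.51909, -0.21839]
266.7 [-0.26, -0.13] [0.51619, -0.21831]
263.7 [-0.19, -0.11] [0.514, -0.21812]
```

Emit:
{"fn": "jog_arm", "kwargs": {"rows": [0,0,0,-1.42,-0.61,0,1,0,0,0,-1.46,-0.03,0,1,0,0,0,-1.38,0.47,0,1,0,0,0,-1.14,0.91,0,1,0,0,0,-0.76,1.25,0,1]}}

```text
time: 12.37
ee_pos: [0.4769, -0.1786, 0.1198]
ee_rot: [[0.907, 0.422, 0.002], [0.422, -0.907, 0.001], [0.002, -0.0, -1.0]]
contact_force: [5.8, 3.3, 1.3]
finger_gap: 0.206
grasp_force: 41.3
```

Emit:
{"fn": "jog_arm", "kwargs": {"rows": [0,0,0,-0.28,1.43,0,1,0,0,0,0.22,1.44,0,1,0,0,0,0.7,1.28,0,1,0,0,0,1.1,0.96,0,1,0,0,0,1.36,0.53,0,1]}}

```text
time: 12.78
ee_pos: [0.529, -0.2175, 0.1197]
ee_rot: [[0.907, 0.421, -0.001], [0.421, -0.907, 0.002], [-0.0, -0.002, -1.0]]
contact_force: [-5.3, 6.7, 7.8]
finger_gap: 0.209
grasp_force: 41.7
```

Emit:
{"fn": "jog_arm", "kwargs": {"rows": [0,0,0,1.09,0.07,0,1,0,0,0,0.72,-0.11,0,1,0,0,0,0,0,0,1,0,0,0,0,0,0,1]}}

```text
time: 13.12
ee_pos: [0.5458, -0.2088, 0.1198]
ee_rot: [[0.906, 0.423, 0.001], [0.423, -0.906, 0.0], [0.001, -0.0, -1.0]]
contact_force: [-0.5, 2.2, 6.1]
finger_gap: 0.211
grasp_force: 41.4
```

```bash
python3 s.py
```

```text
t 13.12 [ 0.5458 -0.2088  0.1198] r 0.0423 ang -50.0 Fcw -1.0 Frad -2.0 Fz 6.1 gap 0.211 yaw 25.0
```

Emit:
{"fn": "jog_arm", "kwargs": {"rows": [0,0,0,-0.57,0.1,0,1,0,0,0,-0.59,0.02,0,1,0,0,0,-0.58,-0.07,0,1,0,0,0,-0.57,-0.14,0,1,0,0,0,-0.41,-0.16,0,1]}}

```text
time: 13.53
ee_pos: [0.5195, -0.2184, 0.1198]
ee_rot: [[0.907, 0.422, 0.002], [0.422, -0.907, 0.0], [0.002, 0.0, -1.0]]
contact_force: [2.5, 3.2, 4.6]
finger_gap: 0.206
grasp_force: 41.3
```

Emit:
{"fn": "jog_arm", "kwargs": {"rows": [0,0,0,-0.26,-0.13,0,1,0,0,0,0,0,0,1,0,0,0,0,0,0,1]}}

```text
time: 13.78
ee_pos: [0.5163, -0.2183, 0.1198]
ee_rot: [[0.907, 0.422, 0.001], [0.422, -0.907, 0.0], [0.001, -0.0, -1.0]]
contact_force: [-0.9, 2.7, 6.2]
finger_gap: 0.209
grasp_force: 41.4
```

```bash
python3 s.py; python3 - <<'E'
import numpy as np
from scipy.optimize import least_squares
P=np.array([[.4793,-.1903],[.4813,-.1581],[.5310,-.1358],[.49,-.1459],[.4993,-.1392],[.5064,-.1362],[.513,-.1347],[.5199,-.1342],[.5458,-.2088]])
print(least_squares(lambda c:np.hypot(*(P-c[:2]).T)-.042,[.518,-.176]).x, least_squares(lambda c:np.hypot(*(P-c[:2]).T)-c[2],[.518,-.176,.042]).x)
E
```

```text
t 13.78 [ 0.5163 -0.2183  0.1198] r 0.0419 ang -93.2 Fcw 1.1 Frad -2.7 Fz 6.2 gap 0.209 yaw 25.0
[ 0.51908483 -0.17623895] [ 0.51913016 -0.17630386  0.04209589]
```

Emit:
{"fn": "jog_arm", "kwargs": {"rows": [0,0,0,-0.06,-0.05,0,1,0,0,0,-0.06,-0.05,-0.1,1,0,0,0,0,0,0,1,0,0,0,0,0,0,1]}}

```text
time: 14.12
ee_pos: [0.5144, -0.2179, 0.1199]
ee_rot: [[0.907, 0.422, -0.0], [0.422, -0.907, 0.0], [-0.0, -0.0, -1.0]]
contact_force: [1.6, -0.2, 0.6]
finger_gap: 0.209
grasp_force: 40.8
```

```bash
python3 s.py; python3 - <<'E'
from h import *
for n in ["side","scene"]:
  p=get_image(n); w=cloud(p)
  for t in ["stop_bar","rod"]:
    for d in spotter.cut_out(p,t)[:1]:
        q=w[d["region"]]; q=q[~np.isnan(q[:,0])]; s=(q[:,:2]-[.5184,-.1752])@[.2045,.979]
        print(n,t,round(d["score"],2),np.round(d["bbox"]),"along",np.round(np.percentile(s,[1,50,99]),4))
E
```

```text
t 14.12 [ 0.5144 -0.2179  0.1199] r 0.0418 ang -95.7 Fcw -1.7 Frad 0.0 Fz 0.6 gap 0.209 yaw 25.0
side stop_bar 0.93 [332. 158. 391. 248.] along [-0.1116  0.1044  0.1459]
side rod 0.59 [279. 253. 334. 318.] along [0.1874 0.2714 0.3349]
scene stop_bar 0.66 [324. 200. 416. 265.] along [-0.1124  0.0856  0.1452]
scene rod 0.91 [247. 267. 320. 319.] along [0.1866 0.2724 0.3358]
```

Emit:
{"fn": "jog_arm", "kwargs": {"rows": [0,0,0,0,0,0,0.4,0,0,0,0,0,0,0,0,0,0,0,0,0,-0.5,0,0,0,0,0,0,-1,0,0,0,0,0,0,-1]}}

```text
time: 14.83
ee_pos: [0.5146, -0.2179, 0.1203]
ee_rot: [[0.907, 0.422, -0.0], [0.422, -0.907, 0.0], [-0.0, -0.0, -1.0]]
contact_force: [0.6, -0.3, -0.6]
finger_gap: 0.855
grasp_force: 0.0
```

Emit:
{"fn": "jog_arm", "kwargs": {"rows": [0,0,0,0,0,-2.5,-1,0,0,0,0,0,-3.5,-1,0,0,0,0,0,-4,-1,0,0,0,0,-2,-4,-1,0,0,0,0,-3.5,0,-1]}}

```text
time: 15.25
ee_pos: [0.4959, -0.1732, 0.2669]
ee_rot: [[0.908, 0.42, 0.014], [0.42, -0.908, -0.009], [0.008, 0.014, -1.0]]
contact_force: [1.4, 0.2, 1.1]
finger_gap: 1.0
grasp_force: 0.0
```

Emit:
{"fn": "jog_arm", "kwargs": {"rows": [0,0,0,0,-3.5,0,-1,0,0,0,0,-3.5,0,-1,0,0,0,0,0,0,-1,0,0,0,0,0,0,-1]}}

```text
time: 15.58
ee_pos: [0.462, -0.1046, 0.2577]
ee_rot: [[0.906, 0.424, 0.0], [0.424, -0.906, -0.0], [0.0, 0.001, -1.0]]
contact_force: [-0.8, -0.2, 0.4]
finger_gap: 0.998
grasp_force: 0.0
```

```bash
python3 - <<'E'
from h import *
p=get_image("wrist"); w=cloud(p); cv2.imwrite("pics/w2.png",p["pixels"]); np.savez("w2.npz",w=w,img=p["pixels"])
for t in ["stop_bar","rod_inner","grip_center"]:
    for d in spotter.cut_out(p,t)[:1]:
        q=w[d["region"]]; q=q[~np.isnan(q[:,0])]; q=q[(q[:,2]>.03)]; s=(q[:,:2]-[.5191,-.1763])@[.2045,.979]
        print(t,d["score"],np.round(d["bbox"]),np.round(np.percentile(s,[.5,1,2,50,98,99,99.5]),4),np.median(q,0).round(4))
print(manip.get_state()["ee_pos"],manip.get_state()["time"])
E
```

```text
stop_bar 0.82 [272.  82. 502. 279.] [-0.1136 -0.1124 -0.1104  0.0794  0.1415  0.1425  0.143 ] [ 0.5179 -0.095   0.0412]
rod_inner 0.84 [195.  26. 242.  71.] [0.183  0.1831 0.1832 0.2025 0.2233 0.2238 0.224 ] [0.5448 0.0253 0.0388]
grip_center 0.69 [476. 206. 520. 243.] [-0.0486 -0.0482 -0.0477 -0.0359 -0.0323 -0.0322 -0.0321] [ 0.5162 -0.2124  0.1332]
[ 0.46284656 -0.10666609  0.25761531] 15.7833
```

View pics/w2.png

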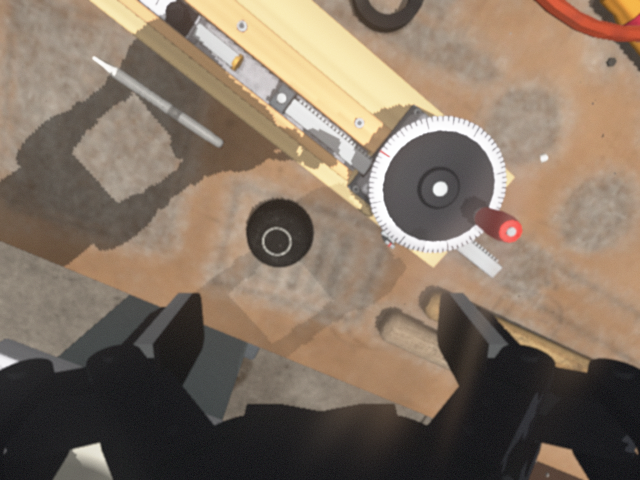

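The wrist picture shows the stop foot at about (285,97) and the brass tip at about (238,62), 39.5 to 40 mm apart. The grip is released at (500,225), with the red line opposite at (385,150). The cap and scriber have not moved, so I'm handing in.

```bash
python3 -c "
from bench import manip
print(manip.hand_in())"
```

```text
the job is handed in; nothing more can be done
None
```

The job is handed in: the stop pressed the rod home at an estimated 17 N and was drawn back about 46 mm. It then came forward onto the mark, about 39.8 mm from the rod's tip by the wheel angle (39.5–40 mm by the wrist camera), and the grip was released; no verdict came back.

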